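Log a bead batch with the code reader

ROBOT

A 7-joint arm with a two-finger parallel gripper is mounted at the origin on a cart in front of the work surface, level with it; the furniture and walls round the work are solid. World frame = base frame: x ahead of the robot, y to its left, z up, the work surface at z = 0. Lengths are in m, angles in rad, forces in N, time in s.
With the tool pointing down it reaches from about 0.425 to 0.925 m from the base axis. Payload 6.8 kg.
Tool frame: the origin (TCP) lies midway between the tips of the shut fingers; the grasp point (between the pads) lies 19 mm behind it (bot.hold_point_z is the distance from the TCP to the grasp point, in m); z points along the fingers, y is the line along which they close (so a half turn about z gives the same grasp; the last joint's range is limited). The gripper opens to 85 mm and grips with 20 to 120 N. Pads are 22 mm wide; open, the fingers measure 114 mm over their backs; the gripper's body (76 mm by 85 mm) begins 54 mm behind the grasp point. The pads swing forward as they close: fully open they stand 13 mm farther back than shut.
Start: joints at [-1.216, 0.477, 0.022, 1.555, -0.011, 1.109, -0.083], TCP at [0.301, 0.604, 0.196] pointing down, gripper open.
Joint ranges: [-2.96, 2.96], [-0.34, 2.1], [-1.41, 1.46], [0.24, 2.44], [-1.37, 4.51], [0.17, 1.92], [-2.96, 2.96]. Speed limits (rad/s): [2.39, 2.39, 3.14, 3.14, 3.14, 3.14, 3.14].

INTERFACE

Orientations are given as a unit quaternion [w, x, y, z].
In Python, from station import bot gives the robot as it stands. The module is installed in compiled form; this text tells all that it offers.
- The arm moves only by the tool step_arm, never from a script. Its argument "increments" is a list that holds one entry, the list of rows, each a list of 7 numbers: the opening, from -1 (shut) to 1 (fully open), then the shift along the tool's x, y, z in mm, then the turn, a rotation vector about the tool's x, y, z in degrees. In form: [[[grip, x, y, z, ax, ay, az], ...]]. A call has 1 to 10 rows; each row is the pose to reach, as a shift and turn from the pose commanded when the call began, along the tool's axes at that moment; what a row does not reach only later rows make up. A row lasts 1/12 s, in which the tool goes at most 41.7 mm and 7.16 degrees, less where a joint would pass 70% of its speed; a pose out of reach is approached as far as the arm can. A call with a gripper value outside its range is refused whole. The fingers move at their own pace and stop on an object; "force" is the grip in N (left out, the last holds). Time passes only in rows, so rows that repeat a pose let the fingers close. It gives the time, the measured TCP pose, the force, the opening and the grip force at its end, in the units of the state.
- bot.get_obs(): the state, without advancing time (a new reading comes with each control period).
- bot.read_camera(name): name is "scene" or "top" or "wrist"; returns a dict with "image" (420x560x3 uint8, red, green, blue), "camera_matrix" (3x3 intrinsics, pixels), "R" (3x3) and "t" (3): a world point X has camera coordinates R X + t. Camera axes: x right, y down, z forward; pixel columns grow to the right and rows downward; lengths in m; the calibration is good to about 2 mm. The wrist camera is an equidistant fisheye: a pixel r from the principal point sees the ray r / f radians off the axis. A picture is of the moment at which its call begins. There is no depth.
- bot.hand_in(): hands the job in; it is judged then, once.
The state is a dict: "t": time; "q": joint angles; "joint_vel": joint speeds; "joint_torque": joint torques, N m; "eef_pos": TCP position; "tool_rot": TCP orientation; "contact_force": force on the tool from outside, world axes, zero at the start; "torque": the same for the moment, N m; "gripper_width": opening from 0.0 (shut) to 1.0 (fully open); "grasp_force": force on a finger pad.
Only numpy, scipy, OpenCV 4.12 (cv2) and the standard library are available. Lean on these libraries where they do the work, as an engineer would, in place of code of your own. Each camera call takes 0.05 s, during which the arm holds its last target. There are 200 camera calls.

TASK

Log the board of raw round beads for the kiln: press the terminal's yellow key all the way to open an entry, then take the code reader from its dock, aim its window squarely at the middle of the code on that board's tag from about 10 cm, and hold it steady there for two seconds. Lay the reader back in its dock the way it lay, fully seated, let go of it, and then press the green key all the way and release it to store the entry. Keep off the red key (it deletes the entry), do not touch the boards with the reader, and leave the boards and the other things on the table where they are.

Things in the scene. Friction and masses are not known exactly. Their poses are not given: they have to be found in the camera images.
- reader: hand-held code reader, loose, 0.16 kg: an off-white bar body 130 long (x -75 to +55), 34 wide (y), 28 high, rounded edges, with a black head 46 wide and about 37 high at the +x end (x 53 to 108, nose reaching 5 below the underside). Origin on the underside below the grip, x toward the head, z up. Rubber grip band between two orange rings at x -27 to +17; orange button on top (does not move)
- reader_grip (a point): where to grip the reader: on its axis, 14 above the underside, x = -5; grip across y (34 wide)
- reader_window (a point): centre of the dark red reading window in the reader's nose, at (95.5, 0, 6.5) in the reader's frame; z points out of the window along the line of sight, which looks 45 degrees forward and down of the reader's x axis (direction (0.707, 0, -0.707) in the reader's frame); y is the reader's y. The reader reads by itself, nothing has to be squeezed
- dock: fixed black charging dock, base 222 x 84 x 12 high, origin under the reader's, x toward the reader's head. Two U-shaped saddles (x -60 to -38 and 28 to 50) carry the reader; their cheeks flare out above 10 over the seat and end 21 over it; 2.7 clearance each side. End posts leave about 5 of play along x. Between the saddles is room for fingers, floor at z = 14
- dock_seat (a point): where the reader's origin lies when it is seated: 34 above the dock's underside; axes as the dock's
- terminal: fixed grey terminal, 150 (x) x 190 (y), key deck at z = 32, a sloping display on its far (+x) half rising to about 66; origin at the centre of its underside. Three rectangular keys 26 x 30, 50 apart in a row along y at x = -36: yellow at y = +50, green in the middle, red at y = -50; their tops stand at z = 43
- key_yellow_top (a point): centre of the yellow key's top face; pressed down along z, fully down 5 lower
- key_green_top (a point): centre of the green key's top face; pressed down along z, fully down 5 lower
- key_red_top (a point): centre of the red key's top face (delete key, not to be pressed)
- key_yellow (a joint): yellow key's travel: 0 up, 0.005 m fully down; springs back, about 5 N fully down
- key_green (a joint): green key's travel: 0 up, 0.005 m fully down; springs back, about 5 N fully down
- key_red (a joint): red key's travel: 0 up, 0.005 m fully down
- bead_board: loose wooden ware board 170 (x) x 200 (y) x 14 thick, about 1 kg, with a heap of dark round beads (110 x 132, up to 87 above the table) fixed on it and a bent-steel tag holder at its front (-x) edge; origin at the centre of its underside
- bead_board_code (a point): middle of the printed bar code (about 40 x 26) on the bead board's tag, at (-58.4, 0, 36.4) in the board's frame; the tag (72 x 48) leans back 45 degrees, z is its outward normal (-0.707, 0, 0.707 in the board's frame), y is the board's y
- cup_board: another such loose ware board with the same kind of tag, carrying two orange-buff bisque cups (up to 80 above the table); not to be logged; origin at the centre of its underside
- clay_lump: bystander: dark lump of clay, 35 x 41 x 26, origin at its underside
- spool: bystander: wooden thread spool with dark thread, 29 x 36 x 29, origin at its underside

How it is judged:
By the outcome, as a careful person would: the job done as asked, in the order asked, and still so for the second after the job is handed in, with the robot touching nothing.
It also fails if it takes over 72 s, if anything falls off the work surface, if the arm or the gripper's body presses on something with over 40 N, if the wrist force passes 120 N, or if a joint passes its speed limit or range.

## Working session

There is one attempt and no reset: what is moved stays moved. The work goes in short steps, Python scripts to look and compute and a tool call to move; the robot and the scene stay as the last step left them, time stands still between calls to the robot, and variables do not carry over. Pictures are saved under pics/ and viewed, at most 10 in all, crops included, and the job is handed in when it is done.

Besides the shell and the picture viewer there is one more tool, called after ">>>" as name(argument=value, ...), one argument or row to a line, values as JSON. step_arm: Moves the arm, as the interface text tells. Its arguments: {"type":"object","properties":{"increments":{"type":"array"},"force":{"type":"number"}},"required":["increments"]}

```bash
mkdir -p pics; cat > h.py <<'E'
import numpy as np, cv2
from station import bot
from scipy.spatial.transform import Rotation as R
def snap(n,f):
    c=bot.read_camera(n); cv2.imwrite('pics/'+f+'.png',c['image'][:,:,::-1]); np.savez('pics/'+f+'.npz',**c); return c
def load(f): return dict(np.load('pics/'+f+'.npz'))
def ray(c,u,v,fish=False):
    K=c['camera_matrix']; x=(u-K[0,2])/K[0,0]; y=(v-K[1,2])/K[1,1]
    if fish:
        r=np.hypot(x,y); d=np.array([x/r*np.sin(r),y/r*np.sin(r),np.cos(r)]) if r>0 else np.array([0,0,1.])
    else: d=np.array([x,y,1.])
    d=d/np.linalg.norm(d); return -c['R'].T@c['t'], c['R'].T@d
def onz(c,u,v,z,fish=False):
    o,d=ray(c,u,v,fish); return o+d*(z-o[2])/d[2]
def tri(*rs):
    A=np.zeros((3,3));b=np.zeros(3)
    for o,d in rs: P=np.eye(3)-np.outer(d,d);A+=P;b+=P@o
    x=np.linalg.solve(A,b); return x,[round(1e3*np.linalg.norm((np.eye(3)-np.outer(d,d))@(x-o)),1) for o,d in rs]
def proj(c,X):
    p=c['camera_matrix']@(c['R']@np.asarray(X)+c['t']); return p[:2]/p[2]
E
python3 - <<'E'
from h import *
for n in ['top','scene','wrist']:
    c=snap(n,n+'0'); print(n,c['camera_matrix'].round(1).tolist(),(-c['R'].T@c['t']).round(3),c['R'].round(2).tolist())
o=bot.get_obs();print(o['t'],o['eef_pos'],o['tool_rot'],bot.hold_point_z)
E
```

```text
top [[453.0, 0.0, 283.4], [0.0, 453.0, 212.0], [0.0, 0.0, 1.0]] [0.293 0.026 1.261] [[-0.0, -1.0, -0.0], [-0.98, 0.0, -0.2], [0.2, -0.0, -0.98]]
scene [[399.0, 0.0, 276.1], [0.0, 399.0, 207.4], [0.0, 0.0, 1.0]] [-0.04  -0.754  0.555] [[0.8, -0.6, -0.02], [-0.28, -0.34, -0.9], [0.54, 0.72, -0.44]]
wrist [[325.2, 0.0, 280.1], [0.0, 325.2, 211.9], [0.0, 0.0, 1.0]] [0.234 0.637 0.374] [[0.45, 0.89, -0.0], [0.86, -0.43, 0.29], [0.26, -0.13, -0.96]]
0.15 [0.301137   0.6035597  0.19504645] [-9.21346227e-05  2.29311456e-01  9.73352851e-01 -6.90048252e-04] 0.0187
```

View pics/top0.png

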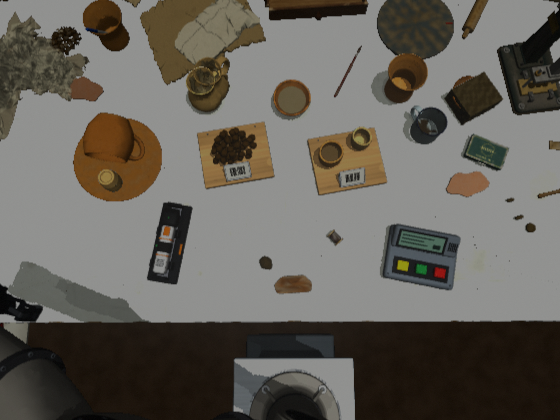

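View pics/scene0.png

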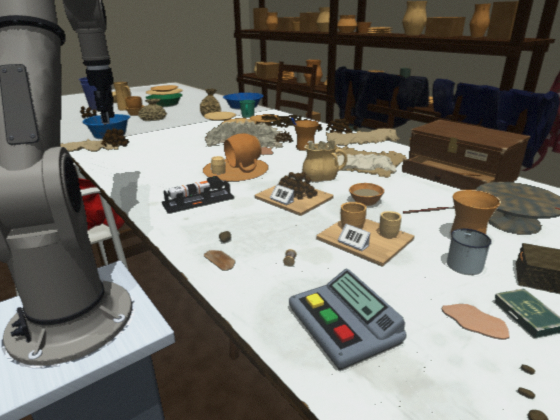

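Top view: the dock and reader are at about (170,243) with the head up the picture, the bead board is at (236,155) with its tag at (237,172), and the terminal is at (422,256) with yellow at (403,266), green at (421,270) and red at (440,273). The scene view shows the same layout. I'll measure with colour masks next.

```bash
python3 - <<'E'
from h import *
T=load('top0');S=load('scene0')
def blobs(c,lo,hi,box,mn=8):
    hsv=cv2.cvtColor(c['image'],cv2.COLOR_RGB2HSV); m=cv2.inRange(hsv,lo,hi)
    b=np.zeros_like(m);x0,y0,x1,y1=box;b[y0:y1,x0:x1]=m[y0:y1,x0:x1]
    n,l,s,ce=cv2.connectedComponentsWithStats(b); return [(ce[i].round(1).tolist(),int(s[i,4])) for i in range(1,n) if s[i,4]>=mn]
bt=(380,220,465,295);bs=(285,265,410,370)
for n,lo,hi in [('y',(22,150,120),(35,255,255)),('g',(45,120,80),(75,255,255)),('r',(0,170,120),(8,255,255))]:
    a=blobs(T,lo,hi,bt);b=blobs(S,lo,hi,bs);print(n,a,b)
    if a and b:
        a=max(a,key=lambda q:q[1])[0];b=max(b,key=lambda q:q[1])[0]
        print(tri(ray(T,*a),ray(S,*b)),onz(T,*a,.043),onz(S,*b,.043))
print('or',blobs(T,(8,150,120),(20,255,255),(140,195,200,290),3),blobs(S,(5,150,120),(20,255,255),(155,170,240,215),3))
print('wh',blobs(T,(0,0,150),(180,70,255),(155,212,183,280)))
print('tag',blobs(T,(0,0,150),(180,60,255),(218,160,255,184)),blobs(S,(0,0,150),(180,60,255),(265,182,300,204)))
A=cv2.resize(T['image'][190:290,140:200],None,fx=5,fy=5,interpolation=2)
B=cv2.resize(S['image'][165:220,155:240],None,fx=5,fy=5,interpolation=2)
C=cv2.resize(T['image'][118:192,195:280],None,fx=3,fy=3,interpolation=2)
D=cv2.resize(S['image'][165:215,250:335],None,fx=3,fy=3,interpolation=2)
o=np.zeros((600,760,3),np.uint8);o[:500,:300]=A;o[:275,305:730]=B;o[280:502,305:560]=C;o[280:430,500:755]=D
cv2.imwrite('pics/c1.png',o[:,:,::-1])
E
```

```text
y [([402.5, 265.2], 87)] [([314.9, 300.0], 157)]
(array([ 0.39314873, -0.29398114,  0.03922337]), [np.float64(0.2), np.float64(0.2)]) [ 0.39266349 -0.29286884  0.043     ] [ 0.39018342 -0.29742213  0.043     ]
g [([421.2, 268.8], 85)] [([328.5, 315.0], 171)]
(array([ 0.38309441, -0.34313386,  0.04046073]), [np.float64(0.1), np.float64(0.1)]) [ 0.38286282 -0.34233376  0.043     ] [ 0.38105839 -0.34518019  0.043     ]
r [([439.7, 272.4], 77)] [([343.7, 331.7], 177)]
(array([ 0.37330934, -0.39179157,  0.04122392]), [np.float64(0.1), np.float64(0.1)]) [ 0.37309561 -0.39110701  0.043     ] [ 0.37199792 -0.39308906  0.043     ]
or [([166.2, 230.7], 44), ([180.1, 249.2], 15)] [([204.1, 181.6], 9), ([195.0, 203.0], 3), ([199.0, 202.0], 3)]
wh []
tag [] [([278.2, 191.0], 269)]
```

View pics/c1.png

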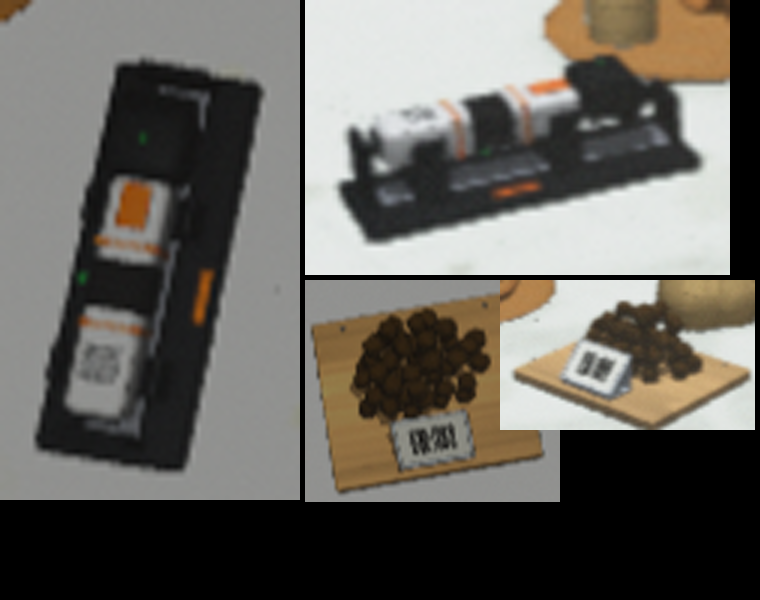

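The crop shows the reader lying in the dock with its head to the far end, the red-black posts at both ends, and a clear bar code on the bead board's tag. I'll take rough positions now and plan a stop over the dock with the wrist camera on the way to the keys.

```bash
cat >> h.py <<'E'
def down(yaw): # tool z down, tool y at angle yaw(deg)
    a=np.radians(yaw); y=np.array([np.cos(a),np.sin(a),0]); z=np.array([0,0,-1.]); return np.c_[np.cross(y,z),y,z]
def go(pos,M,cur=None):
    o=bot.get_obs() if cur is None else cur
    q=o['tool_rot']; C=R.from_quat([q[1],q[2],q[3],q[0]])
    d=C.inv().apply(np.asarray(pos)-o['eef_pos'])*1e3; r=(C.inv()*R.from_matrix(M)).as_rotvec(degrees=True)
    print('shift',d.round(1).tolist(),'turn',r.round(2).tolist(),'t',round(o['t'],2),'dist',np.linalg.norm(d).round(),np.linalg.norm(r).round(1))
def st():
    o=bot.get_obs();print({k:np.round(o[k],4).tolist() for k in('t','eef_pos','tool_rot','contact_force','gripper_width','grasp_force')})
E
python3 - <<'E'
from h import *
T=load('top0');S=load('scene0')
A=lambda u,v:(140+u/5,190+v/5); B=lambda u,v:(155+(u-305)/5,165+v/5)
c=[onz(T,*A(*p),.012) for p in [(118,62),(262,85),(185,470),(36,450)]]
print(np.round(c,3),'mean',np.mean(c,0).round(3))
print('yaw',[np.degrees(np.arctan2(*(c[i]-c[j])[1::-1])).round(1) for i,j in((0,3),(1,2))])
print('sizes',np.linalg.norm(c[0]-c[3]),np.linalg.norm(c[1]-c[2]),np.linalg.norm(c[0]-c[1]))
btn=tri(ray(T,*A(134,205)),ray(S,*B(548,87)));print('button',btn)
C=lambda u,v:(195+(u-305)/3,118+(v-280)/3); D=lambda u,v:(250+(u-500)/3,165+(v-280)/3)
print('code',C(433,440),D(592,361),tri(ray(T,*C(433,440)),ray(S,*D(592,361))))
b=[onz(T,*C(*p),.014) for p in[(312,325),(520,293),(545,455),(338,492)]];print(np.round(b,3),'mean',np.mean(b,0).round(3),np.degrees([np.arctan2(*(b[0]-b[3])[1::-1]),np.arctan2(*(b[1]-b[2])[1::-1])]))
E
```

```text
[[0.575 0.364 0.012]
 [0.561 0.282 0.012]
 [0.347 0.316 0.012]
 [0.358 0.398 0.012]] mean [0.46  0.34  0.012]
yaw [np.float64(-9.0), np.float64(-9.1)]
sizes 0.21965986873035534 0.2171901258100075 0.08298897667857497
button (array([0.48439112, 0.3377021 , 0.06380966]), [np.float64(0.3), np.float64(0.3)])
code (237.66666666666666, 171.33333333333334) (280.6666666666667, 192.0) (array([0.65469226, 0.15294251, 0.04531127]), [np.float64(0.6), np.float64(0.6)])
[[0.781 0.275 0.014]
 [0.813 0.073 0.014]
 [0.649 0.049 0.014]
 [0.614 0.245 0.014]] mean [0.714 0.161 0.014] [10.24443011  8.43672121]
```

```bash
python3 - <<'E'
from h import *
go([.45,.34,.25],down(81)); go([.50,.30,.25],down(81))
E
```

```text
shift [-250.9, -169.5, -54.7] turn [-0.08, -0.0, -17.51] t 0.15 dist 308.0 17.5
shift [-313.5, -182.9, -54.7] turn [-0.08, -0.0, -17.51] t 0.15 dist 367.0 17.5
```

>>> step_arm(
  increments=[
    [[-1,-251,-170,-55,0,0,-17.5],[-1,-251,-170,-55,0,0,-17.5],[-1,-251,-170,-55,0,0,-17.5],[-1,-251,-170,-55,0,0,-17.5],[-1,-251,-170,-55,0,0,-17.5],[-1,-251,-170,-55,0,0,-17.5],[-1,-251,-170,-55,0,0,-17.5],[-1,-251,-170,-55,0,0,-17.5],[-1,-251,-170,-55,0,0,-17.5],[-1,-251,-170,-55,0,0,-17.5]],
  ],
)

```text
t: 0.98
eef_pos: [0.4506, 0.3389, 0.251]
tool_rot: [0.0, 0.08, 0.997, 0.0]
contact_force: [-0.3, -0.2, 0.4]
gripper_width: -0.002
grasp_force: 0.0
```

```bash
python3 - <<'E'
from h import *
snap('wrist','w1'); st(); go([.54,.24,.25],down(90))
E
```

```text
{'t': 1.0333, 'eef_pos': [0.4495, 0.3403, 0.2506], 'tool_rot': [-0.0003, 0.0785, 0.9969, 0.0002], 'contact_force': [-0.063, -0.0858, -0.0454], 'gripper_width': -0.0015, 'grasp_force': 0.0}
shift [-105.1, -84.9, 0.5] turn [0.02, -0.04, -9.01] t 1.03 dist 135.0 9.0
```

View pics/w1.png

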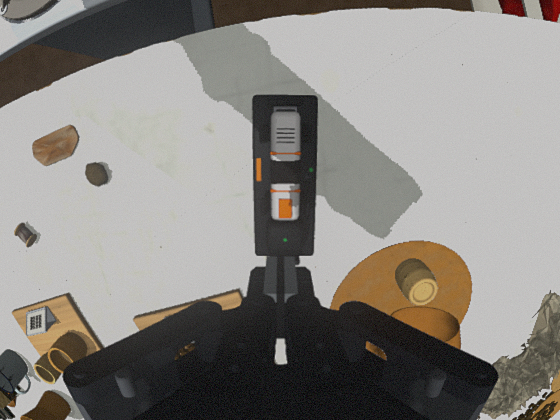

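The wrist view shows the dock at columns 253-318, rows 95-257, with the reader's white body at rows 107-220, column 285, rings at rows 155 and 188, and the head below. Next I'll take a second dock view, then views over the tag on the way to the terminal.

>>> step_arm(
  increments=[
    [[-1,-55,-60,0,0,0,0],[-1,-55,-60,0,0,0,0],[-1,-55,-60,0,0,0,0],[-1,-55,-60,0,0,0,0]],
  ],
)

```text
t: 1.37
eef_pos: [0.4954, 0.2711, 0.2503]
tool_rot: [-0.0, 0.08, 0.997, -0.0]
contact_force: [-0.0, 0.4, -0.0]
gripper_width: 0.002
grasp_force: 0.0
```

```bash
python3 - <<'E'
from h import *
snap('wrist','w2'); st(); go([.70,.07,.25],down(90)); 
E
```

```text
{'t': 1.4167, 'eef_pos': [0.4943, 0.273, 0.2502], 'tool_rot': [-0.0006, 0.0782, 0.9969, 0.0], 'contact_force': [-0.15, 1.4623, -0.7542], 'gripper_width': -0.0006, 'grasp_force': 0.0}
shift [-234.9, -168.5, -0.0] turn [0.0, -0.06, -8.97] t 1.42 dist 289.0 9.0
```

>>> step_arm(
  increments=[
    [[-1,-235,-168,0,0,0,-9],[-1,-235,-168,0,0,0,-9],[-1,-235,-168,0,0,0,-9],[-1,-235,-168,0,0,0,-9],[-1,-235,-168,0,0,0,-9],[-1,-235,-168,0,0,0,-9],[-1,-235,-168,0,0,0,-9],[-1,-235,-168,0,0,0,-9],[-1,-235,-168,0,0,0,-9]],
  ],
)

```text
t: 2.17
eef_pos: [0.7015, 0.0692, 0.2493]
tool_rot: [-0.001, 0.001, 1.0, -0.0]
contact_force: [-0.4, 1.0, -0.2]
gripper_width: -0.001
grasp_force: 0.0
```

```bash
python3 - <<'E'
from h import *
snap('wrist','w3'); st(); go([.62,-.03,.25],down(90)); 
E
```

```text
{'t': 2.2167, 'eef_pos': [0.7005, 0.0716, 0.2496], 'tool_rot': [-0.0009, -0.0008, 1.0, 0.0006], 'contact_force': [-0.9628, 0.2104, -0.0576], 'gripper_width': -0.0043, 'grasp_force': 0.0}
shift [80.7, -101.5, -0.4] turn [0.07, -0.1, 0.09] t 2.22 dist 130.0 0.2
```

View pics/w3.png

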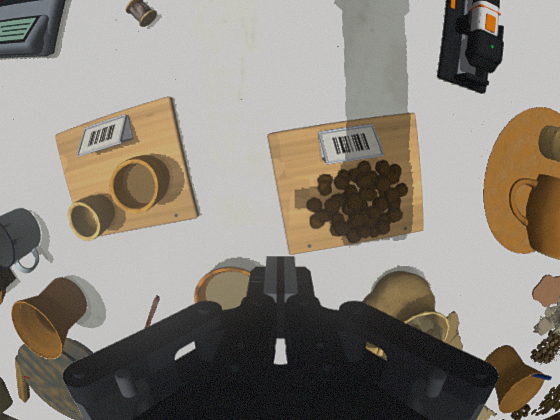

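The bead board is at columns 268-424, rows 112-255, and its tag is at (350,143). One more view from the side, on the way to the terminal.

>>> step_arm(
  increments=[
    [[-1,80,-100,0,0,0,0],[-1,80,-100,0,0,0,0],[-1,80,-100,0,0,0,0],[-1,80,-100,0,0,0,0],[-1,80,-100,0,0,0,0]],
  ],
)

```text
t: 2.63
eef_pos: [0.6189, -0.0305, 0.2515]
tool_rot: [0.0, 0.0, 1.0, 0.0]
contact_force: [-0.1, 1.1, 0.6]
gripper_width: -0.001
grasp_force: 0.0
```

```bash
python3 - <<'E'
from h import *
w4=snap('wrist','w4'); st()
ws=[load('w%d'%i) for i in (1,2,3)]+[w4]
def projf(c,X):
    p=c['R']@np.asarray(X)+c['t']; th=np.arctan2(np.hypot(*p[:2]),p[2]); K=c['camera_matrix']; return K[:2,2]+K[0,0]*th*p[:2]/np.hypot(*p[:2])
X=[.655,.152,.038]
out=[]
for i in (2,3):
    p=projf(ws[i],X);print(i+1,p); u,v=p.astype(int)
    out.append(cv2.resize(ws[i]['image'][max(0,v-30):v+30,u-40:u+40],None,fx=5,fy=5,interpolation=2))
Y=[.46,.34,.05]
for i in (0,1):
    p=projf(ws[i],Y);print(i+1,p); u,v=p.astype(int); v0,u0=max(0,v-90),max(0,u-60);print(u0,v0)
    q=ws[i]['image'][v0:v0+180,u0:u0+120]; hs=cv2.cvtColor(q,cv2.COLOR_RGB2HSV); m=cv2.inRange(hs,(4,130,120),(22,255,255))
    n,l,s,ce=cv2.connectedComponentsWithStats(m)
    for k in range(1,n):
        if s[k,4]>5: print('  or',(ce[k]+[u0,v0]).round(1),s[k])
o=np.zeros((300,800,3),np.uint8)
for k,a in enumerate(out): o[:a.shape[0],400*k:400*k+a.shape[1]]=a
o2=np.zeros((600,800,3),np.uint8);o2[:300]=o
for k in (0,1):
    p=projf(ws[k],Y);u,v=p.astype(int);v0,u0=max(0,v-90),max(0,u-60)
    a=ws[k]['image'][v0:v0+180,u0:u0+120]; a=cv2.rotate(a,cv2.ROTATE_90_CLOCKWISE); a=cv2.resize(a,None,fx=2.2,fy=2.2,interpolation=2); o2[310:310+a.shape[0],400*k:400*k+a.shape[1]]=a
cv2.imwrite('pics/c2.png',o2[:,:,::-1])
go([.393,-.294,.12],down(78.5))
E
```

```text
{'t': 2.6833, 'eef_pos': [0.6201, -0.0282, 0.2514], 'tool_rot': [0.0003, -0.0011, 1.0, 0.0009], 'contact_force': [0.6464, 0.8224, -0.0718], 'gripper_width': 0.0014, 'grasp_force': 0.0}
3 [348.36132833 139.5323402 ]
4 [416.62549219 204.6232256 ]
1 [282.02605401 185.47847705]
222 95
  or [284.2 153. ] [48 57 30  3 50]
  or [258. 169.] [ 34  63   5  23 113]
  or [272.9 190.4] [48 94  8  3 16]
  or [295.5 190.6] [69 95  9  2 13]
  or [284. 191.] [57 96 11  1 11]
  or [284.8 208. ] [ 57 104  13  19 239]
2 [333.36531604 140.22740826]
273 50
  or [338.3 105.7] [51 54 30  4 47]
  or [305.1 127.3] [ 30  66   5  23 111]
  or [337.3 144.2] [51 93 29  3 46]
  or [337.4 162.6] [ 58 103  14  20 255]
shift [227.7, -265.6, 130.7] turn [0.11, 0.03, 11.63] t 2.68 dist 373.0 11.6
```

View pics/c2.png

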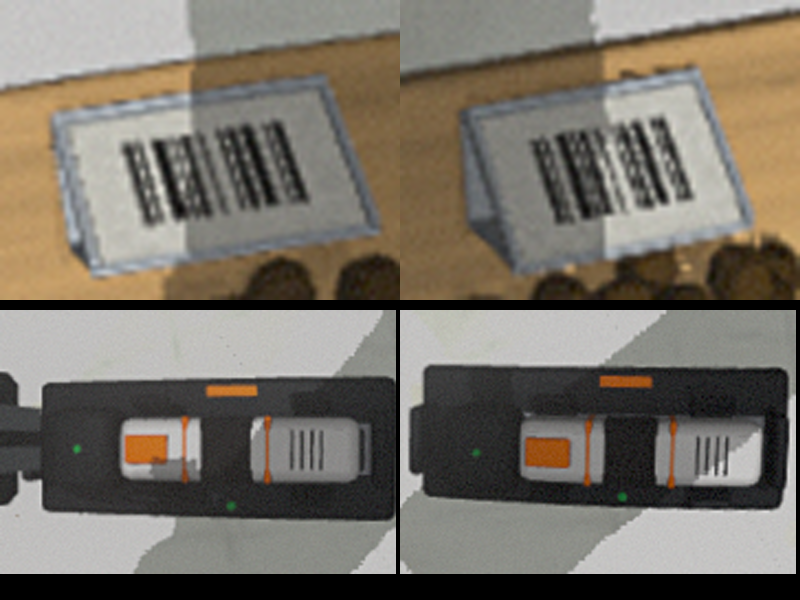

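Both tag views show the whole code, centred near crop points (214,172) and (212,169). The dock views show the rings and button clearly.

```bash
python3 - <<'E'
from h import *
w=[load('w%d'%i) for i in (1,2,3,4)]
def t2(a,b,i,j): return tri(ray(w[i],*a,True),ray(w[j],*b,True))
f3=lambda x,y:(308+(x+.5)/5-.5,109+(y+.5)/5-.5); f4=lambda x,y:(376+(x+.5)/5-.5,174+(y+.5)/5-.5)
P3=[(122,142),(150,225),(308,200),(278,122)];P4=[(130,140),(162,222),(292,198),(262,117)]
P=[]
for a,b in zip(P3,P4):
    x,e=t2(f3(*a),f4(*b),2,3);P.append(x);print(x.round(4),e)
P=np.array(P);print('code',P.mean(0).round(4)); y=(P[0]+P[1]-P[2]-P[3])/2;print('len',np.linalg.norm(y),'yaw y',np.degrees(np.arctan2(y[1],y[0])),'h',np.linalg.norm(P[0]-P[1]))
n=np.cross((P[0]+P[3]-P[1]-P[2]),y);print('n',n/np.linalg.norm(n))
A=[onz(w[2],*p,.014,True) for p in[(268,133),(413,113),(424,243),(290,254)]]
print('board',np.round(A,3),np.mean(A,0))
E3=[(55,115),(325,80),(378,235),(95,272)]
tail=t2((284.2,153),(338.3,105.7),0,1);head=t2((284.3,190.6),(337.3,144.2),0,1);bt=t2((284.8,208),(337.4,162.6),0,1)
print(tail,head,bt); d=head[0]-tail[0];print('mid',(head[0]+tail[0])/2,'len',np.linalg.norm(d),'yaw',np.degrees(np.arctan2(d[1],d[0])))
d=bt[0]-tail[0];print('yaw b',np.degrees(np.arctan2(d[1],d[0])))
E
```

```text
[0.6532 0.133  0.0295] [np.float64(0.2), np.float64(0.2)]
[0.6715 0.138  0.0454] [np.float64(0.3), np.float64(0.3)]
[0.6647 0.1767 0.0454] [np.float64(0.1), np.float64(0.1)]
[0.6468 0.173  0.0282] [np.float64(0.0), np.float64(0.0)]
code [0.659  0.1552 0.0371]
len 0.03985980464775658 yaw y -80.49861872395641 h 0.024756544935326218
n [-0.65901184 -0.0984597   0.74566017]
board [[0.65  0.054 0.014]
 [0.617 0.246 0.014]
 [0.802 0.282 0.014]
 [0.815 0.083 0.014]] [0.72109666 0.16619233 0.014     ]
(array([0.42033187, 0.34885189, 0.0639172 ]), [np.float64(0.2), np.float64(0.2)]) (array([0.463822  , 0.34202626, 0.06217378]), [np.float64(0.1), np.float64(0.1)]) (array([0.48486683, 0.33937977, 0.06204892]), [np.float64(0.2), np.float64(0.2)])
mid [0.44207693 0.34543907 0.06304549] len 0.04405701553809554 yaw -8.919619200987622
yaw b -8.349971301807313
```

All checks agree: the code height is 37 mm, the code length 40 mm, the board yaw 9.5°, and the reader's top 62-63 mm with the rings 44 mm apart. On to the yellow key.

>>> step_arm(
  increments=[
    [[-1,228,-266,131,0,0,11.6],[-1,228,-266,131,0,0,11.6],[-1,228,-266,131,0,0,11.6],[-1,228,-266,131,0,0,11.6],[-1,228,-266,131,0,0,11.6],[-1,228,-266,131,0,0,11.6],[-1,228,-266,131,0,0,11.6],[-1,228,-266,131,0,0,11.6],[-1,228,-266,131,0,0,11.6],[-1,228,-266,131,0,0,11.6]],
  ],
)

```text
t: 3.52
eef_pos: [0.3877, -0.2993, 0.1176]
tool_rot: [-0.002, 0.104, 0.995, -0.0]
contact_force: [-1.1, 0.3, -0.1]
gripper_width: 0.001
grasp_force: 0.0
```

```bash
python3 - <<'E'
from h import *
w5=snap('wrist','w5'); st()
hsv=cv2.cvtColor(w5['image'],cv2.COLOR_RGB2HSV)
T=load('top0')
for n,lo,hi,a in [('y',(22,150,100),(35,255,255),(402.5,265.2)),('g',(45,120,60),(75,255,255),(421.2,268.8)),('r',(0,170,100),(8,255,255),(439.7,272.4))]:
    m=cv2.inRange(hsv,lo,hi); N,l,s,ce=cv2.connectedComponentsWithStats(m); k=1+np.argmax(s[1:,4]); print(n,ce[k].round(1),s[k],tri(ray(w5,*ce[k],True),ray(T,*a)),onz(w5,*ce[k],.043,True).round(4))
go([.393,-.294,.043],down(78.5))
E
```

```text
{'t': 3.5667, 'eef_pos': [0.3909, -0.297, 0.1186], 'tool_rot': [-0.0014, 0.1025, 0.9947, 0.0004], 'contact_force': [0.7175, 0.2561, 0.7546], 'gripper_width': -0.0011, 'grasp_force': 0.0}
y [286.9 211.5] [ 269  197   37   31 1066] (array([ 0.3931997 , -0.29462038,  0.03622415]), [np.float64(0.0), np.float64(0.0)]) [ 0.3911 -0.2943  0.043 ]
g [226.8 212.8] [ 209  198   36   30 1020] (array([ 0.38327566, -0.34396039,  0.03802633]), [np.float64(0.1), np.float64(0.1)]) [ 0.382  -0.3429  0.043 ]
r [170.1 213.6] [154 200  33  28 826] (array([ 0.37309523, -0.39199374,  0.04120312]), [np.float64(0.3), np.float64(0.3)]) [ 0.3726 -0.3915  0.043 ]
shift [-1.6, 3.3, 75.6] turn [0.03, -0.16, -0.26] t 3.57 dist 76.0 0.3
```

View pics/w5.png

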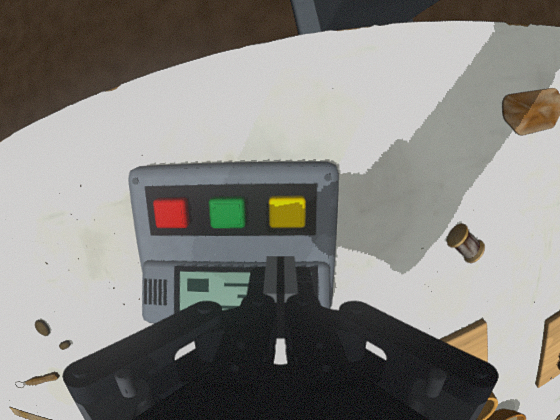

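Yellow is at (287,211), green at (227,213) and red at (170,214), matching the top view. Press yellow: down to 50 mm, then in slow steps.

>>> step_arm(
  increments=[
    [[-1,0,2,35,0,0,0],[-1,0,2,60,0,0,0],[-1,0,2,68,0,0,0],[-1,0,2,71,0,0,0],[-1,0,2,74,0,0,0],[-1,0,2,76,0,0,0],[-1,0,2,78,0,0,0],[-1,0,2,79,0,0,0],[-1,0,2,79,0,0,0]],
  ],
)

```text
t: 4.32
eef_pos: [0.3935, -0.2949, 0.0413]
tool_rot: [0.001, 0.101, 0.995, -0.0]
contact_force: [0.8, 0.1, -0.3]
gripper_width: -0.003
grasp_force: 0.0
```

>>> step_arm(
  increments=[
    [[-1,0,0,1,0,0,0],[-1,0,0,2,0,0,0],[-1,0,0,3,0,0,0],[-1,0,0,4,0,0,0],[-1,0,0,4,0,0,0],[-1,0,0,4,0,0,0]],
  ],
)

```text
t: 4.82
eef_pos: [0.3929, -0.2947, 0.0367]
tool_rot: [-0.0, 0.101, 0.995, 0.0]
contact_force: [0.2, -0.9, -0.9]
gripper_width: -0.0
grasp_force: 0.0
```

>>> step_arm(
  increments=[
    [[-1,0,0,1,0,0,0],[-1,0,0,2,0,0,0],[-1,0,0,3,0,0,0],[-1,0,0,3,0,0,0]],
  ],
)

```text
t: 5.15
eef_pos: [0.3929, -0.2947, 0.0336]
tool_rot: [-0.0, 0.101, 0.995, 0.0]
contact_force: [-0.4, 0.4, -0.5]
gripper_width: 0.0
grasp_force: 0.0
```

```bash
python3 - <<'E'
from h import *
w5=snap('wrist','w6'); st(); snap('scene','s6'); st()
S=cv2.imread('pics/s6.png')[240:375,250:430]; W=cv2.imread('pics/w6.png')[150:350,120:420]
o=np.zeros((600,800,3),np.uint8);o[:405,:540]=cv2.resize(S,None,fx=3,fy=3,interpolation=2);o[400:600,500:800]=W
cv2.imwrite('pics/c3.png',o)
E
```

```text
{'t': 5.2, 'eef_pos': [0.3929, -0.2947, 0.0336], 'tool_rot': [-0.0002, 0.1012, 0.9949, 0.0001], 'contact_force': [-0.7661, -0.322, -0.1556], 'gripper_width': 0.001, 'grasp_force': 0.0}
{'t': 5.25, 'eef_pos': [0.3929, -0.2947, 0.0337], 'tool_rot': [-0.0001, 0.1012, 0.9949, 0.0], 'contact_force': [0.0902, 0.3307, 0.8139], 'gripper_width': 0.0022, 'grasp_force': 0.0}
```

View pics/c3.png

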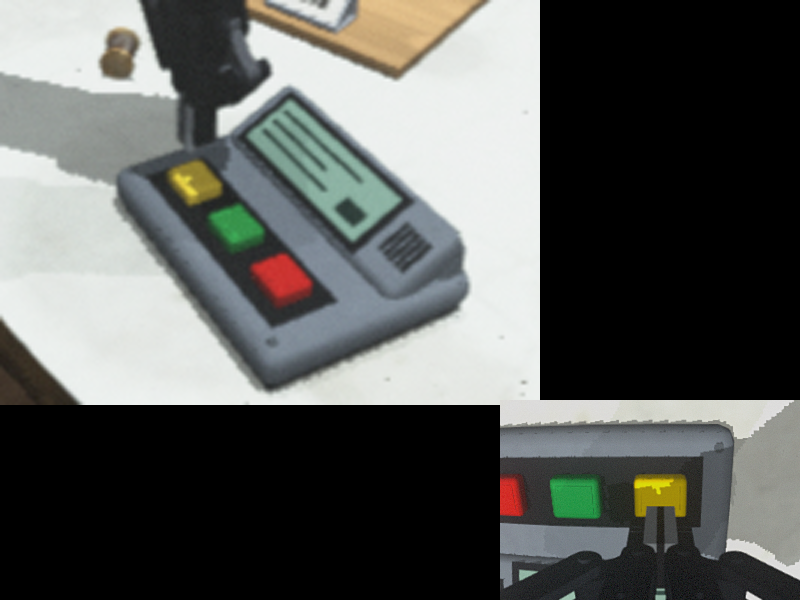

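Scene crop: the fingertip is at crop (200,145), about 12 px above the yellow key, and does not look like it is touching. I'll triangulate the tip against the reported TCP.

```bash
python3 - <<'E'
from h import *
w=load('w6');S=load('s6')
def projf(c,X):
    p=c['R']@np.asarray(X)+c['t']; th=np.arctan2(np.hypot(*p[:2]),p[2]); K=c['camera_matrix']; return K[:2,2]+K[0,0]*th*p[:2]/np.hypot(*p[:2])
X=bot.get_obs()['eef_pos']
print('TCP scene',proj(S,X),'wrist',projf(w,X)); print(tri(ray(w,281,257,True),ray(S,317,288)))
hsv=cv2.cvtColor(w['image'],cv2.COLOR_RGB2HSV)
for f,fish in(('w5',1),('w6',1)):
    c=load(f);hsv=cv2.cvtColor(c['image'],cv2.COLOR_RGB2HSV);P=[]
    for n,lo,hi in [('g',(45,120,60),(75,255,255)),('r',(0,170,100),(8,255,255))]:
        m=cv2.inRange(hsv,lo,hi);N,l,s,ce=cv2.connectedComponentsWithStats(m); k=1+np.argmax(s[1:,4]);P.append(ce[k]);print(f,n,ce[k],onz(c,*ce[k],.043,True).round(4))
    if f=='w5':Q=P
print([tri(ray(load('w5'),*a,True),ray(load('w6'),*b,True)) for a,b in zip(Q,P)])
for z in(.033,.043,.06):print(z,projf(w,[.393,-.2945,z]),proj(S,[.393,-.2945,z]))
E
```

```text
TCP scene [314.89781947 302.45502834] wrist [280.00674819 244.11466126]
(array([ 0.39129047, -0.29480693,  0.0670295 ]), [np.float64(5.1), np.float64(5.1)])
w5 g [226.75588235 212.75784314] [ 0.382  -0.3429  0.043 ]
w5 r [170.1125908  213.61985472] [ 0.3726 -0.3915  0.043 ]
w6 g [195.67479278 246.58995612] [ 0.3812 -0.3421  0.043 ]
w6 r [120.49327672 246.21656051] [ 0.3724 -0.391   0.043 ]
[(array([ 0.3836283 , -0.34444374,  0.03665105]), [np.float64(0.1), np.float64(0.1)]), (array([ 0.37306977, -0.39245029,  0.04079057]), [np.float64(0.0), np.float64(0.0)])]
0.033 [280.34793281 243.67089669] [314.84083601 302.67501023]
0.043 [280.38009464 250.45870042] [314.96437092 298.66938311]
0.06 [280.4425998  263.67081864] [315.17759136 291.75569717]
```

The visible tip is about 25-30 mm above the reported TCP, which explains the missing contact force. I'll go down in small steps until the key's force shows.

>>> step_arm(
  increments=[
    [[-1,0,0,3,0,0,0],[-1,0,0,6,0,0,0],[-1,0,0,8,0,0,0],[-1,0,0,8,0,0,0]],
  ],
)

```text
t: 5.58
eef_pos: [0.3926, -0.2945, 0.0252]
tool_rot: [-0.0, 0.101, 0.995, 0.0]
contact_force: [0.1, 0.6, 0.2]
gripper_width: -0.002
grasp_force: 0.0
```

>>> step_arm(
  increments=[
    [[-1,0,0,2,0,0,0],[-1,0,0,4,0,0,0],[-1,0,0,6,0,0,0],[-1,0,0,6,0,0,0]],
  ],
)

```text
t: 5.92
eef_pos: [0.3928, -0.2946, 0.0194]
tool_rot: [-0.0, 0.101, 0.995, 0.0]
contact_force: [0.4, 0.8, 0.2]
gripper_width: 0.001
grasp_force: 0.0
```

>>> step_arm(
  increments=[
    [[-1,0,0,2,0,0,0],[-1,0,0,3,0,0,0],[-1,0,0,3,0,0,0]],
  ],
)

```text
t: 6.17
eef_pos: [0.3929, -0.2947, 0.0166]
tool_rot: [-0.0, 0.101, 0.995, 0.0]
contact_force: [-0.8, 0.7, 0.7]
gripper_width: 0.002
grasp_force: 0.0
```

```bash
python3 - <<'E'
from h import *
snap('wrist','w7'); snap('scene','s7'); st()
S=cv2.imread('pics/s7.png')[240:340,270:390]; W=cv2.imread('pics/w7.png')[150:350,120:420]
o=np.zeros((600,800,3),np.uint8);o[:400,:480]=cv2.resize(S,None,fx=4,fy=4,interpolation=2);o[400:600,500:800]=W
cv2.imwrite('pics/c4.png',o)
E
```

```text
{'t': 6.2667, 'eef_pos': [0.393, -0.2947, 0.0168], 'tool_rot': [-0.0, 0.1012, 0.9949, 0.0], 'contact_force': [-0.5989, -0.6959, -0.1437], 'gripper_width': 0.0039, 'grasp_force': 0.0}
```

View pics/c4.png

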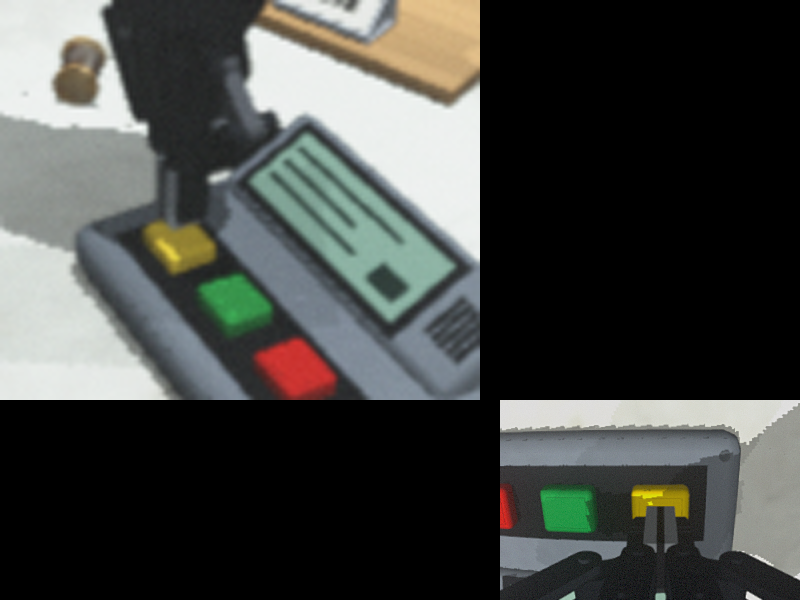

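The tip now hangs just above the far half of the yellow key, at scene crop (183,225) with the key's centre at (180,240). I'll check the tip's xy.

```bash
python3 - <<'E'
from h import *
w=load('w7');S=load('s7')
for z in(.043,.048):
  print(z,'wrist near edge',onz(w,281,257,z,True),'scene tip bottom',onz(S,315.7,297,z))
hsv=cv2.cvtColor(S['image'],cv2.COLOR_RGB2HSV);m=cv2.inRange(hsv,(20,130,80),(36,255,255));m[:, :285]=0;m[:,345:]=0;m[:280]=0
print(cv2.connectedComponentsWithStats(m)[2:])
print('cam',(-w['R'].T@w['t']),bot.get_obs()['eef_pos'])
a,b=load('w1'),load('w2');print((-a['R'].T@a['t']))
E
```

```text
0.043 wrist near edge [ 0.38930622 -0.29345802  0.043     ] scene tip bottom [ 0.39758639 -0.29160348  0.043     ]
0.048 wrist near edge [ 0.38700852 -0.29300721  0.048     ] scene tip bottom [ 0.39331319 -0.29611846  0.048     ]
(array([[     0,      0,    560,    420, 235050],
       [   306,    296,     18,     12,    150]], dtype=int32), array([[279.47756648, 209.44148904],
       [314.65333333, 301.18666667]]))
cam [ 0.31932014 -0.27972668  0.19529616] [ 0.39299139 -0.29472845  0.01676066]
[0.37635242 0.35061271 0.42963147]
```

>>> step_arm(
  increments=[
    [[-1,0,0,1,0,0,0],[-1,0,0,2,0,0,0],[-1,0,0,3,0,0,0],[-1,0,0,3,0,0,0],[-1,0,0,3,0,0,0]],
  ],
)

```text
t: 6.68
eef_pos: [0.3929, -0.2947, 0.0137]
tool_rot: [-0.0, 0.101, 0.995, 0.0]
contact_force: [-0.1, 0.3, -0.4]
gripper_width: 0.001
grasp_force: 0.0
```

>>> step_arm(
  increments=[
    [[-1,0,0,1,0,0,0],[-1,0,0,2,0,0,0],[-1,0,0,3,0,0,0],[-1,0,0,3,0,0,0],[-1,0,0,3,0,0,0]],
  ],
)

```text
t: 7.1
eef_pos: [0.393, -0.2947, 0.0107]
tool_rot: [-0.0, 0.101, 0.995, 0.0]
contact_force: [0.3, 0.2, -0.1]
gripper_width: -0.0
grasp_force: 0.0
```

>>> step_arm(
  increments=[
    [[-1,0,0,1,0,0,0],[-1,0,0,2,0,0,0],[-1,0,0,3,0,0,0],[-1,0,0,3,0,0,0],[-1,0,0,3,0,0,0]],
  ],
)

```text
t: 7.52
eef_pos: [0.3929, -0.2947, 0.0077]
tool_rot: [-0.0, 0.101, 0.995, 0.0]
contact_force: [0.0, -0.8, -0.2]
gripper_width: 0.001
grasp_force: 0.0
```

>>> step_arm(
  increments=[
    [[-1,0,0,1,0,0,0],[-1,0,0,2,0,0,0],[-1,0,0,3,0,0,0],[-1,0,0,3,0,0,0],[-1,0,0,3,0,0,0]],
  ],
)

```text
t: 7.93
eef_pos: [0.393, -0.2948, 0.0048]
tool_rot: [0.0, 0.101, 0.995, 0.0]
contact_force: [-0.6, 1.0, 2.6]
gripper_width: -0.0
grasp_force: 1.6
```

```bash
python3 - <<'E'
from h import *
w=snap('wrist','w8');S=snap('scene','s8');st()
for f in('s7','s8'):
    c=load(f);hsv=cv2.cvtColor(c['image'],cv2.COLOR_RGB2HSV);m=cv2.inRange(hsv,(20,130,60),(36,255,255));m[:, :285]=0;m[:,345:]=0;m[:280]=0
    print(f,m.sum()//255); print(c['image'][280:312,312:320].mean(1).astype(int).tolist()); 
    print('green',cv2.connectedComponentsWithStats(cv2.inRange(hsv,(45,120,80),(75,255,255))[295:340,310:345])[2:])
for f in('w5','w7','w8'):
    c=load(f);hsv=cv2.cvtColor(c['image'],cv2.COLOR_RGB2HSV);m=cv2.inRange(hsv,(20,150,80),(36,255,255));ys,xs=np.where(m[150:300,230:340]);print(f,xs.min()+230,xs.max()+230,ys.min()+150,ys.max()+150,len(xs))
E
```

```text
{'t': 8.0333, 'eef_pos': [0.393, -0.2947, 0.0048], 'tool_rot': [-0.0, 0.1012, 0.9949, 0.0], 'contact_force': [-0.4963, 0.6896, 3.0352], 'gripper_width': 0.0015, 'grasp_force': 1.6316}
s7 150
[[39, 40, 40], [39, 40, 41], [42, 45, 45], [48, 51, 52], [48, 51, 51], [48, 52, 52], [50, 53, 55], [49, 52, 53], [50, 53, 53], [49, 53, 53], [49, 52, 53], [47, 51, 51], [50, 53, 53], [49, 52, 53], [54, 58, 58], [70, 72, 68], [102, 97, 72], [132, 120, 59], [144, 128, 50], [146, 128, 49], [146, 129, 49], [154, 137, 51], [166, 148, 53], [170, 152, 55], [165, 148, 54], [141, 126, 49], [122, 109, 47], [92, 83, 43], [54, 53, 39], [40, 42, 40], [40, 42, 42], [40, 45, 43]]
green (array([[   0,    0,   35,   45, 1396],
       [   9,   13,   19,   16,  179]], dtype=int32), array([[16.81876791, 22.21704871],
       [18.41340782, 20.30726257]]))
s8 101
[[38, 40, 39], [37, 39, 40], [37, 38, 39], [37, 40, 40], [37, 40, 40], [37, 39, 39], [37, 39, 39], [41, 43, 44], [47, 49, 49], [50, 52, 54], [49, 52, 53], [49, 52, 53], [50, 53, 54], [49, 52, 53], [48, 51, 52], [50, 53, 54], [49, 53, 53], [50, 53, 54], [52, 56, 56], [60, 62, 60], [83, 82, 67], [124, 116, 71], [158, 143, 60], [169, 153, 56], [168, 150, 56], [149, 132, 51], [131, 117, 47], [100, 90, 43], [62, 59, 40], [40, 43, 40], [39, 42, 41], [41, 46, 44]]
green (array([[   0,    0,   35,   45, 1403],
       [   9,   14,   19,   15,  172]], dtype=int32), array([[16.81967213, 22.18460442],
       [18.47093023, 20.49418605]]))
w5 269 305 196 227 1139
w7 251 309 235 268 1501
w8 250 310 242 269 1188
```

Contact at last: 3 N on the key. I'll press through to the stop.

>>> step_arm(
  increments=[
    [[-1,0,0,1,0,0,0],[-1,0,0,2,0,0,0],[-1,0,0,2,0,0,0],[-1,0,0,2,0,0,0]],
  ],
)

```text
t: 8.37
eef_pos: [0.3931, -0.2948, 0.0028]
tool_rot: [0.0, 0.101, 0.995, 0.0]
contact_force: [-0.2, 0.6, 4.2]
gripper_width: 0.003
grasp_force: 2.2
```

>>> step_arm(
  increments=[
    [[-1,0,0,1,0,0,0],[-1,0,0,2,0,0,0],[-1,0,0,2,0,0,0],[-1,0,0,2,0,0,0]],
  ],
)

```text
t: 8.7
eef_pos: [0.3931, -0.2948, 0.0023]
tool_rot: [0.0, 0.101, 0.995, 0.0]
contact_force: [-5.9, 3.9, 25.5]
gripper_width: -0.0
grasp_force: 12.9
```

The key bottomed at 25 N. The tip is therefore about 35 mm above the reported TCP (key down at 38 mm, TCP reading 2.3 mm), and I'll carry that offset in all heights. Now release the key and rise.

>>> step_arm(
  increments=[
    [[-1,0,0,-5,0,0,0],[-1,0,0,-40,0,0,0],[-1,0,0,-80,0,0,0],[-1,0,0,-120,0,0,0],[-1,0,0,-140,0,0,0],[-1,0,0,-140,0,0,0]],
  ],
)

```text
t: 9.2
eef_pos: [0.3958, -0.2966, 0.1452]
tool_rot: [0.004, 0.101, 0.995, -0.001]
contact_force: [-0.5, -0.8, -0.1]
gripper_width: -0.001
grasp_force: 0.0
```

```bash
python3 - <<'E'
from h import *
st(); go([.51,.02,.16],down(80)); go([.442,.3455,.10],down(81.2))
c=snap('scene','s9');hsv=cv2.cvtColor(c['image'],cv2.COLOR_RGB2HSV)
m=cv2.inRange(hsv,(22,150,120),(35,255,255));m[:, :285]=0;m[:,345:]=0;m[:280]=0;N,l,s,ce=cv2.connectedComponentsWithStats(m);print(s[1:],ce[1:])
E
```

```text
{'t': 9.2, 'eef_pos': [0.3958, -0.2966, 0.1452], 'tool_rot': [0.0041, 0.1013, 0.9948, -0.0014], 'contact_force': [-0.4733, -0.8005, -0.0672], 'gripper_width': -0.0007, 'grasp_force': 0.0}
shift [-48.1, 333.1, -15.1] turn [-0.11, 0.48, -1.63] t 9.2 dist 337.0 1.7
shift [84.6, 638.3, 43.3] turn [-0.12, 0.48, -2.83] t 9.2 dist 645.0 2.9
[[306 294  18  14 160]] [[314.69375 300.28125]]
```

Yellow has sprung back up. Now to the dock by way of (0.51, 0.02), gripper opening.

>>> step_arm(
  increments=[
    [[1,-24,170,-8,0,0,0],[1,-48,333,-15,0,0,-1.6],[1,-48,333,-15,0,0,-1.6],[1,-48,333,-15,0,0,-1.6],[1,-48,333,-15,0,0,-1.6],[1,-48,333,-15,0,0,-1.6],[1,-48,333,-15,0,0,-1.6],[1,-48,333,-15,0,0,-1.6],[1,-48,333,-15,0,0,-1.6],[1,-48,333,-15,0,0,-1.6]],
  ],
)

```text
t: 10.08
eef_pos: [0.5068, 0.0251, 0.154]
tool_rot: [-0.001, 0.084, 0.996, 0.0]
contact_force: [-0.2, -0.7, -0.9]
gripper_width: 0.999
grasp_force: 0.0
```

```bash
python3 - <<'E'
from h import *
st(); go([.442,.3455,.12],down(81.2))
E
```

```text
{'t': 10.0833, 'eef_pos': [0.5068, 0.0251, 0.154], 'tool_rot': [-0.0012, 0.0842, 0.9965, 0.0001], 'contact_force': [-0.2024, -0.7013, -0.9443], 'gripper_width': 0.9993, 'grasp_force': 0.0}
shift [117.5, 305.0, 34.3] turn [-0.0, -0.14, -0.86] t 10.08 dist 329.0 0.9
```

>>> step_arm(
  increments=[
    [[1,117,305,34,0,0,-0.9],[1,117,305,34,0,0,-0.9],[1,117,305,34,0,0,-0.9],[1,117,305,34,0,0,-0.9],[1,117,305,34,0,0,-0.9],[1,117,305,34,0,0,-0.9],[1,117,305,34,0,0,-0.9],[1,117,305,34,0,0,-0.9],[1,117,305,34,0,0,-0.9],[1,117,305,34,0,0,-0.9]],
  ],
)

```text
t: 10.92
eef_pos: [0.4437, 0.3426, 0.12]
tool_rot: [-0.001, 0.078, 0.997, -0.001]
contact_force: [0.1, -0.8, 0.2]
gripper_width: 0.998
grasp_force: 0.0
```

```bash
python3 - <<'E'
from h import *
w=snap('wrist','w10'); st(); go([.442,.3455,-.008],down(81.2))
hsv=cv2.cvtColor(w['image'],cv2.COLOR_RGB2HSV); m=cv2.inRange(hsv,(4,130,110),(22,255,255));m[300:]=0
N,l,s,ce=cv2.connectedComponentsWithStats(m)
for k in range(1,N):
    if s[k,4]>8 and 200<ce[k][0]<360: print(ce[k].round(1),s[k],onz(w,*ce[k],.0625,True).round(4))
E
```

```text
{'t': 10.9667, 'eef_pos': [0.4447, 0.3406, 0.1203], 'tool_rot': [-0.0008, 0.0797, 0.9968, -0.0014], 'contact_force': [-0.0653, -1.0052, -0.3678], 'gripper_width': 0.9998, 'grasp_force': 0.0}
shift [3.3, 4.8, 128.3] turn [-0.17, -0.07, -0.34] t 10.97 dist 128.0 0.4
[285.8 184.2] [263 182  45   5 117] [0.4208 0.3504 0.0625]
[246.6 201.4] [243 185   8  33 231] [0.4292 0.3192 0.0625]
[284.1 239.3] [263 238  43   3 100] [0.464  0.3425 0.0625]
[284.  263.5] [275 251  19  26 490] [0.4848 0.3392 0.0625]
```

>>> step_arm(
  increments=[
    [[1,3,5,40,0,0,0],[1,3,5,75,0,0,0],[1,3,5,95,0,0,0],[1,3,5,105,0,0,0],[1,3,5,112,0,0,0],[1,3,5,112,0,0,0],[1,3,5,112,0,0,0]],
  ],
)

```text
t: 11.55
eef_pos: [0.4438, 0.3474, 0.0106]
tool_rot: [0.0, 0.08, 0.997, 0.0]
contact_force: [0.1, 0.2, 0.2]
gripper_width: 1.001
grasp_force: 0.0
```

```bash
python3 - <<'E'
from h import *
st(); go([.442,.346,-.009],down(80.9))
E
```

```text
{'t': 11.55, 'eef_pos': [0.4438, 0.3474, 0.0106], 'tool_rot': [0.0005, 0.0802, 0.9968, 0.0003], 'contact_force': [0.0772, 0.2315, 0.1743], 'gripper_width': 1.0005, 'grasp_force': 0.0}
shift [1.6, -1.7, 19.6] turn [0.04, 0.05, -0.1] t 11.55 dist 20.0 0.1
```

>>> step_arm(
  increments=[
    [[1,2,-2,7,0,0,0],[1,2,-2,14,0,0,0],[1,2,-2,19,0,0,0],[1,2,-2,19,0,0,0],[1,2,-2,19,0,0,0]],
  ],
)

```text
t: 11.97
eef_pos: [0.4403, 0.3461, -0.0095]
tool_rot: [-0.0, 0.079, 0.997, -0.0]
contact_force: [0.1, -0.0, -0.1]
gripper_width: 1.001
grasp_force: 0.0
```

>>> step_arm(
  increments=[
    [[-1,0,0,0,0,0,0],[-1,0,0,0,0,0,0],[-1,0,0,0,0,0,0],[-1,0,0,0,0,0,0],[-1,0,0,0,0,0,0],[-1,0,0,0,0,0,0],[-1,0,0,0,0,0,0],[-1,0,0,0,0,0,0]],
  ],
  force=50,
)

```text
t: 12.63
eef_pos: [0.4407, 0.3465, -0.0089]
tool_rot: [0.0, 0.079, 0.997, 0.0]
contact_force: [0.4, 0.2, 4.4]
gripper_width: 0.389
grasp_force: 50.5
```

The reader is gripped (33 mm opening, 50 N). Lift straight up.

>>> step_arm(
  increments=[
    [[-1,0,0,-4,0,0,0],[-1,0,0,-10,0,0,0],[-1,0,0,-20,0,0,0],[-1,0,0,-40,0,0,0],[-1,0,0,-65,0,0,0],[-1,0,0,-90,0,0,0],[-1,0,0,-110,0,0,0],[-1,0,0,-120,0,0,0],[-1,0,0,-120,0,0,0],[-1,0,0,-120,0,0,0]],
  ],
)

```text
t: 13.47
eef_pos: [0.4403, 0.3461, 0.1108]
tool_rot: [0.0, 0.079, 0.997, 0.0]
contact_force: [0.1, 0.7, -2.3]
gripper_width: 0.392
grasp_force: 49.9
```

```bash
python3 - <<'E'
from h import *
w=snap('wrist','w11'); s=snap('scene','s11'); st()
o=bot.get_obs();q=o['tool_rot'];C=R.from_quat([q[1],q[2],q[3],q[0]])
hsv=cv2.cvtColor(w['image'],cv2.COLOR_RGB2HSV); m=cv2.inRange(hsv,(4,130,110),(22,255,255));m[330:]=0
N,l,st_,ce=cv2.connectedComponentsWithStats(m); zt=o['eef_pos'][2]+.0089+.0625
for k in range(1,N):
    if st_[k,4]>8 and 200<ce[k][0]<360: print(ce[k].round(1),st_[k],'tool',(C.inv().apply(onz(w,*ce[k],zt,True)-o['eef_pos'])*1e3).round(1))
# nominal pose for same features before the lift
print([ (down(81.) .T@(np.array(p)-[.4407,.3465,-.0089])*1e3).round(1) for p in([.4203,.3489,.0625],[.4639,.3422,.0625],[.4849,.3394,.0625])])
hs=cv2.cvtColor(s['image'],cv2.COLOR_RGB2HSV)
v=np.hstack([w['image'][120:420,130:430],cv2.resize(s['image'][90:240,120:320],(400,300))]);cv2.imwrite('pics/c5.png',v[:,:,::-1])
E
```

```text
{'t': 13.5667, 'eef_pos': [0.4396, 0.3454, 0.1095], 'tool_rot': [-0.0008, 0.0794, 0.9968, -0.0009], 'contact_force': [0.1819, 0.0063, -1.4725], 'gripper_width': 0.3846, 'grasp_force': 49.9319}
[279.1 268.3] [235 264  91   8 411] tool [ 19.    0.2 -71.4]
[array([ 20.5,  -0.8, -71.4]), array([-23.6,  -0.6, -71.4]), array([-44.8,  -0.1, -71.4])]
```

View pics/c5.png

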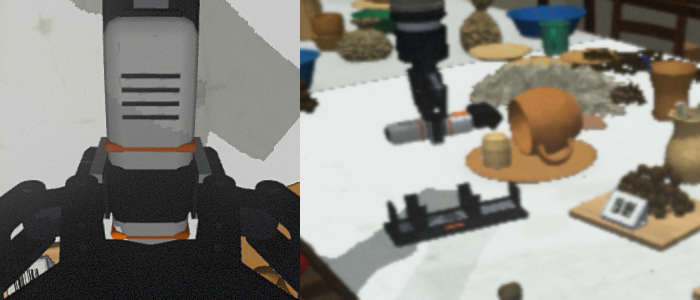

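The reader is held level, and the dock is empty. Scene crop: the reader axis runs parallel to the dock. Now compute the reading pose.

```bash
cat >> h.py <<'E'
def readpose(code,yaw,xt=-.007,dz=.043,dist=.1):
    a=np.radians(yaw); Rz=R.from_euler('z',yaw,degrees=True); n=Rz.apply([-.7071,0,.7071])
    org=code+dist*n-Rz.apply([.0955,0,.0065])
    return org+Rz.apply([xt,0,0])-[0,0,dz], down(yaw+90)
E
python3 - <<'E'
from h import *
T=load('top0');S=load('scene0')
print('top',onz(T,237.67-.3,171.33-.3,.0365),'scene',onz(S,280.67,192,.0365))
def bars(c,box,fish):
    x0,y0,x1,y1=box;g=cv2.cvtColor(c['image'],cv2.COLOR_RGB2GRAY)[y0:y1,x0:x1];g=cv2.resize(g,None,fx=4,fy=4,interpolation=2);return g
code=np.array([.6585,.155,.0365])
p,M=readpose(code,9.5);print(p); go(p,M); go(p+[-.04,-.01,.06],M)
E
```

```text
top [0.6587254  0.15441501 0.0365    ] scene [0.6660691 0.1687291 0.0365   ]
[0.48766547 0.1264121  0.05771   ]
shift [-82.3, -208.5, 52.0] turn [-0.1, -0.1, -18.61] t 13.57 dist 230.0 18.6
shift [-44.3, -224.9, -7.9] turn [-0.1, -0.1, -18.61] t 13.57 dist 229.0 18.6
```

The top view agrees with the wrist measurement to within 1 mm. Go to a standoff first.

>>> step_arm(
  increments=[
    [[-1,-5,-30,-8,0,0,-2],[-1,-15,-65,-8,0,0,-6],[-1,-25,-100,-8,0,0,-10],[-1,-35,-135,-8,0,0,-13],[-1,-40,-165,-8,0,0,-16],[-1,-44,-190,-8,0,0,-18.6],[-1,-44,-210,-8,0,0,-18.6],[-1,-44,-225,-8,0,0,-18.6],[-1,-44,-225,-8,0,0,-18.6],[-1,-44,-225,-8,0,0,-18.6]],
  ],
)

```text
t: 14.4
eef_pos: [0.4475, 0.1163, 0.1178]
tool_rot: [-0.001, -0.082, 0.997, -0.0]
contact_force: [-1.1, 0.5, -1.1]
gripper_width: 0.396
grasp_force: 50.3
```

```bash
python3 - <<'E'
from h import *
st();p,M=readpose(np.array([.6585,.155,.0365]),9.5); go(p,M)
E
```

```text
{'t': 14.4, 'eef_pos': [0.4475, 0.1163, 0.1178], 'tool_rot': [-0.001, -0.0818, 0.9967, -0.0003], 'contact_force': [-1.0675, 0.4858, -1.1397], 'gripper_width': 0.3963, 'grasp_force': 50.3283}
shift [-41.4, 3.5, 60.0] turn [-0.02, -0.12, -0.12] t 14.4 dist 73.0 0.2
```

>>> step_arm(
  increments=[
    [[-1,-10,1,15,0,0,0],[-1,-22,2,32,0,0,0],[-1,-33,3,48,0,0,0],[-1,-39,3,57,0,0,0],[-1,-41,3,60,0,0,0],[-1,-41,3,60,0,0,0],[-1,-41,3,60,0,0,0]],
  ],
)

```text
t: 14.98
eef_pos: [0.4878, 0.1271, 0.0589]
tool_rot: [-0.0, -0.083, 0.997, -0.0]
contact_force: [0.6, -0.2, -2.2]
gripper_width: 0.388
grasp_force: 50.3
```

```bash
python3 - <<'E'
from h import *
st();p,M=readpose(np.array([.6585,.155,.0365]),9.5); go(p,M)
T=snap('top','t12');S=snap('scene','s12')
# button + rings in top / scene: check reader placement
for c,b in((T,(180,190,260,260)),(S,(200,90,300,220))):
    hsv=cv2.cvtColor(c['image'],cv2.COLOR_RGB2HSV);m=cv2.inRange(hsv,(4,140,100),(20,255,255));x0,y0,x1,y1=b
    N,l,s,ce=cv2.connectedComponentsWithStats(m[y0:y1,x0:x1]);print([((ce[k]+[x0,y0]).round(1).tolist(),int(s[k,4])) for k in range(1,N) if s[k,4]>3])
Rz=R.from_euler('z',9.5,degrees=True);o=bot.get_obs()['eef_pos']+[0,0,.043]+Rz.apply([.007,0,0])
for x in(-.027,.017,.0385,.108): X=o+Rz.apply([x,0,.028]);print(x,X.round(3),proj(T,X).round(1),proj(S,X).round(1))
E
```

```text
{'t': 14.9833, 'eef_pos': [0.4878, 0.1271, 0.0589], 'tool_rot': [-0.0003, -0.0829, 0.9966, -0.0], 'contact_force': [0.5758, -0.2075, -2.1907], 'gripper_width': 0.3882, 'grasp_force': 50.3136}
shift [0.3, -0.7, 1.2] turn [0.0, -0.04, 0.01] t 14.98 dist 1.0 0.0
[([180.4, 248.0], 15)]
[([259.2, 118.9], 56), ([297.9, 123.1], 18), ([253.6, 145.3], 148), ([298.7, 143.5], 11), ([260.7, 164.6], 75), ([213.1, 173.3], 99)]
-0.027 [0.468 0.124 0.13 ] [244.6 232.9] [233.1 184.6]
0.017 [0.512 0.131 0.13 ] [242. 216.] [245.  179.9]
0.0385 [0.533 0.135 0.13 ] [240.7 207.8] [250.6 177.7]
0.108 [0.602 0.146 0.13 ] [236.6 181.9] [267.7 171. ]
```

```bash
python3 - <<'E'
from h import *
T=load('t12');S=load('s12')
Rz=R.from_euler('z',9.5,degrees=True);o=bot.get_obs()['eef_pos']+[0,0,.043]+Rz.apply([.007,0,0])
for nm,c in(('T',T),('S',S)):
    g=cv2.cvtColor(c['image'],cv2.COLOR_RGB2GRAY)
    r=[]
    for x in range(-90,136,5):
        p=proj(c,o+Rz.apply([x/1e3,0,.028 if nm=='T' else .018]));r.append((x,int(cv2.getRectSubPix(g,(1,1),tuple(map(float,p)))[0,0])))
    print(nm,r)
    for x in (-60,70,85,100):  # vertical (S) / lateral (T) profiles
        r=[]
        for k in range(-40,41,4):
            off=[x/1e3,k/1e3,.028] if nm=='T' else [x/1e3,0,.014+k/1e3]
            p=proj(c,o+Rz.apply(off));r.append(int(cv2.getRectSubPix(g,(1,1),tuple(map(float,p)))[0,0]))
        print(nm,x,r)
E
```

```text
T [(-90, 64), (-85, 65), (-80, 64), (-75, 63), (-70, 63), (-65, 64), (-60, 64), (-55, 63), (-50, 64), (-45, 64), (-40, 65), (-35, 64), (-30, 63), (-25, 63), (-20, 64), (-15, 64), (-10, 64), (-5, 63), (0, 63), (5, 63), (10, 63), (15, 64), (20, 63), (25, 63), (30, 64), (35, 64), (40, 63), (45, 63), (50, 63), (55, 62), (60, 63), (65, 63), (70, 63), (75, 62), (80, 62), (85, 62), (90, 72), (95, 78), (100, 76), (105, 83), (110, 84), (115, 79), (120, 76), (125, 62), (130, 45), (135, 31)]
T -60 [56, 57, 59, 61, 61, 63, 63, 62, 64, 64, 64, 64, 65, 63, 63, 63, 63, 62, 61, 61, 59]
T 70 [59, 87, 109, 107, 106, 89, 64, 59, 61, 61, 63, 64, 63, 64, 64, 65, 65, 65, 64, 64, 62]
T 85 [76, 63, 91, 97, 96, 95, 94, 92, 60, 61, 62, 62, 64, 65, 64, 65, 64, 64, 63, 63, 63]
T 100 [152, 61, 75, 81, 80, 78, 78, 76, 69, 73, 76, 74, 72, 69, 67, 63, 67, 70, 72, 80, 81]
S [(-90, 107), (-85, 62), (-80, 38), (-75, 41), (-70, 87), (-65, 160), (-60, 182), (-55, 166), (-50, 180), (-45, 182), (-40, 182), (-35, 184), (-30, 182), (-25, 180), (-20, 159), (-15, 137), (-10, 152), (-5, 75), (0, 72), (5, 51), (10, 37), (15, 36), (20, 39), (25, 49), (30, 59), (35, 61), (40, 57), (45, 81), (50, 142), (55, 166), (60, 143), (65, 83), (70, 38), (75, 35), (80, 36), (85, 35), (90, 36), (95, 36), (100, 36), (105, 40), (110, 99), (115, 203), (120, 229), (125, 230), (130, 231), (135, 233)]
S -60 [146, 145, 166, 216, 225, 107, 87, 112, 120, 126, 140, 182, 208, 212, 187, 138, 149, 159, 165, 148, 133]
S 70 [206, 223, 225, 225, 225, 218, 155, 61, 42, 39, 40, 38, 38, 38, 38, 39, 46, 43, 91, 136, 139]
S 85 [210, 225, 225, 225, 225, 208, 111, 47, 36, 33, 36, 35, 38, 40, 41, 44, 80, 135, 142, 140, 145]
S 100 [208, 222, 224, 223, 190, 95, 49, 35, 35, 34, 33, 36, 36, 47, 101, 129, 134, 134, 140, 140, 155]
```

The reader's nose ends within 2 mm of where it was predicted in the scene view. Trim 1 mm and hold still for over two seconds.

>>> step_arm(
  increments=[
    [[-1,0,-1,1,0,0,0],[-1,0,-1,1,0,0,0],[-1,0,-1,1,0,0,0],[-1,0,-1,1,0,0,0],[-1,0,-1,1,0,0,0],[-1,0,-1,1,0,0,0],[-1,0,-1,1,0,0,0],[-1,0,-1,1,0,0,0],[-1,0,-1,1,0,0,0],[-1,0,-1,1,0,0,0]],
  ],
)

```text
t: 15.92
eef_pos: [0.4883, 0.1258, 0.0578]
tool_rot: [-0.0, -0.083, 0.997, 0.0]
contact_force: [0.0, 0.0, -1.8]
gripper_width: 0.394
grasp_force: 50.3
```

>>> step_arm(
  increments=[
    [[-1,0,0,0,0,0,0],[-1,0,0,0,0,0,0],[-1,0,0,0,0,0,0],[-1,0,0,0,0,0,0],[-1,0,0,0,0,0,0],[-1,0,0,0,0,0,0],[-1,0,0,0,0,0,0],[-1,0,0,0,0,0,0],[-1,0,0,0,0,0,0],[-1,0,0,0,0,0,0]],
  ],
)

```text
t: 16.75
eef_pos: [0.4884, 0.1258, 0.0578]
tool_rot: [0.0, -0.083, 0.997, 0.0]
contact_force: [-0.2, -0.7, -2.3]
gripper_width: 0.388
grasp_force: 50.3
```

>>> step_arm(
  increments=[
    [[-1,0,0,0,0,0,0],[-1,0,0,0,0,0,0],[-1,0,0,0,0,0,0],[-1,0,0,0,0,0,0],[-1,0,0,0,0,0,0],[-1,0,0,0,0,0,0],[-1,0,0,0,0,0,0],[-1,0,0,0,0,0,0],[-1,0,0,0,0,0,0],[-1,0,0,0,0,0,0]],
  ],
)

```text
t: 17.58
eef_pos: [0.4884, 0.1258, 0.0578]
tool_rot: [0.0, -0.083, 0.997, 0.0]
contact_force: [0.2, 0.0, -2.0]
gripper_width: 0.389
grasp_force: 50.3
```

>>> step_arm(
  increments=[
    [[-1,0,0,0,0,0,0],[-1,0,0,0,0,0,0],[-1,0,0,0,0,0,0],[-1,0,0,0,0,0,0],[-1,0,0,0,0,0,0],[-1,0,0,0,0,0,0]],
  ],
)

```text
t: 18.08
eef_pos: [0.4884, 0.1258, 0.0578]
tool_rot: [0.0, -0.083, 0.997, 0.0]
contact_force: [-0.5, 0.0, -2.3]
gripper_width: 0.392
grasp_force: 50.3
```

```bash
python3 - <<'E'
from h import *
st(); go(np.array([.4478,.1163,.1178]),down(99.5)); go([.4405,.3463,.1105],R.from_quat([.079,.997,0,0]).as_matrix())
# is the scan acknowledged on display?
a=load('scene0')['image'];b=load('s12')['image'];print(np.abs(a[265:330,330:400].astype(int)-b[265:330,330:400]).mean(), np.abs(load('s12')['image'][265:330,330:400].astype(int)-bot.read_camera('scene')['image'][265:330,330:400]).mean())
E
```

```text
{'t': 18.0833, 'eef_pos': [0.4884, 0.1258, 0.0578], 'tool_rot': [0.0, -0.0826, 0.9966, 0.0], 'contact_force': [-0.4926, 0.0151, -2.2707], 'gripper_width': 0.3923, 'grasp_force': 50.3141}
shift [41.6, -2.7, -60.0] turn [0.0, 0.0, -0.02] t 18.08 dist 73.0 0.0
shift [10.9, 225.4, -52.7] turn [0.0, 0.0, 18.54] t 18.08 dist 232.0 18.5
3.6775824175824177 1.326886446886447
```

The hold lasted over 2 s with no drift. Retreat and return above the dock.

>>> step_arm(
  increments=[
    [[-1,10,0,-15,0,0,0],[-1,22,-1,-32,0,0,0],[-1,33,-2,-48,0,0,0],[-1,42,20,-58,0,0,1],[-1,42,55,-58,0,0,4],[-1,38,95,-58,0,0,8],[-1,30,135,-56,0,0,12],[-1,22,170,-54,0,0,15],[-1,15,200,-53,0,0,18],[-1,11,225,-53,0,0,18.5]],
  ],
)

```text
t: 18.97
eef_pos: [0.44, 0.349, 0.1106]
tool_rot: [-0.0, 0.079, 0.997, 0.0]
contact_force: [0.1, 0.0, -1.7]
gripper_width: 0.394
grasp_force: 50.3
```

>>> step_arm(
  increments=[
    [[-1,0,0,0,0,0,0],[-1,0,0,0,0,0,0],[-1,0,0,0,0,0,0]],
  ],
)

```text
t: 19.22
eef_pos: [0.4403, 0.345, 0.1105]
tool_rot: [-0.0, 0.079, 0.997, -0.001]
contact_force: [0.4, -1.1, -1.8]
gripper_width: 0.391
grasp_force: 50.4
```

```bash
python3 - <<'E'
from h import *
st(); go([.4406,.3464,.0311],R.from_quat([.079,.997,0,0]).as_matrix())
E
```

```text
{'t': 19.2167, 'eef_pos': [0.4403, 0.345, 0.1105], 'tool_rot': [-0.0002, 0.0786, 0.9969, -0.0006], 'contact_force': [0.3526, -1.0698, -1.8312], 'gripper_width': 0.3911, 'grasp_force': 50.4}
shift [-0.1, 1.5, 79.4] turn [-0.07, -0.02, 0.04] t 19.22 dist 79.0 0.1
```

>>> step_arm(
  increments=[
    [[-1,0,1,30,0,0,0],[-1,0,1,60,0,0,0],[-1,0,1,80,0,0,0],[-1,0,1,90,0,0,0],[-1,0,1,90,0,0,0],[-1,0,1,90,0,0,0],[-1,0,1,90,0,0,0]],
  ],
)

```text
t: 19.8
eef_pos: [0.4418, 0.3472, 0.0222]
tool_rot: [0.001, 0.079, 0.997, 0.001]
contact_force: [0.4, 0.9, -1.4]
gripper_width: 0.391
grasp_force: 50.5
```

```bash
python3 - <<'E'
from h import *
st(); go([.4406,.3464,-.0085],R.from_quat([.079,.997,0,0]).as_matrix())
E
```

```text
{'t': 19.8, 'eef_pos': [0.4418, 0.3472, 0.0222], 'tool_rot': [0.0008, 0.079, 0.9969, 0.0008], 'contact_force': [0.3895, 0.9477, -1.4401], 'gripper_width': 0.391, 'grasp_force': 50.4605}
shift [1.1, -1.0, 30.7] turn [0.1, 0.09, -0.01] t 19.8 dist 31.0 0.1
```

>>> step_arm(
  increments=[
    [[-1,0,-0.5,0,0,0,0],[-1,0,-0.5,5,0,0,0],[-1,0,-0.5,10,0,0,0],[-1,0,-0.5,14,0,0,0],[-1,0,-0.5,18,0,0,0],[-1,0,-0.5,22,0,0,0],[-1,0,-0.5,25,0,0,0],[-1,0,-0.5,27,0,0,0],[-1,0,-0.5,27,0,0,0]],
  ],
)

```text
t: 20.55
eef_pos: [0.4402, 0.3462, -0.0068]
tool_rot: [-0.0, 0.079, 0.997, -0.0]
contact_force: [-0.5, -0.9, -1.6]
gripper_width: 0.389
grasp_force: 50.5
```

```bash
python3 - <<'E'
from h import *
st(); go([.4406,.3464,-.0089],R.from_quat([.079,.997,0,0]).as_matrix())
E
```

```text
{'t': 20.55, 'eef_pos': [0.4402, 0.3462, -0.0068], 'tool_rot': [-0.0003, 0.0786, 0.9969, -0.0004], 'contact_force': [-0.5149, -0.8572, -1.6483], 'gripper_width': 0.3892, 'grasp_force': 50.4616}
shift [-0.4, 0.3, 2.1] turn [-0.04, -0.04, 0.05] t 20.55 dist 2.0 0.1
```

No side contact. Go down the last 2.5 mm.

>>> step_arm(
  increments=[
    [[-1,0,0,1,0,0,0],[-1,0,0,2,0,0,0],[-1,0,0,2.5,0,0,0],[-1,0,0,2.5,0,0,0],[-1,0,0,2.5,0,0,0]],
  ],
)

```text
t: 20.97
eef_pos: [0.4406, 0.3465, -0.0086]
tool_rot: [0.0, 0.079, 0.997, 0.0]
contact_force: [0.7, 0.4, -2.1]
gripper_width: 0.389
grasp_force: 50.5
```

>>> step_arm(
  increments=[
    [[-1,0,0,0.5,0,0,0],[-1,0,0,1,0,0,0],[-1,0,0,1,0,0,0],[-1,0,0,1,0,0,0]],
  ],
)

```text
t: 21.3
eef_pos: [0.4407, 0.3465, -0.0089]
tool_rot: [0.0, 0.079, 0.997, 0.0]
contact_force: [-3.3, -2.5, 6.2]
gripper_width: 0.389
grasp_force: 51.6
```

Seated: the weight is on the saddles, at the same height as when picked up. Release and rise.

>>> step_arm(
  increments=[
    [[0,0,0,-0.5,0,0,0],[0.5,0,0,-0.5,0,0,0],[1,0,0,-0.5,0,0,0],[1,0,0,-0.5,0,0,0],[1,0,0,-0.5,0,0,0],[1,0,0,-0.5,0,0,0],[1,0,0,-0.5,0,0,0]],
  ],
)

```text
t: 21.88
eef_pos: [0.4405, 0.3464, -0.0093]
tool_rot: [-0.0, 0.079, 0.997, -0.0]
contact_force: [0.5, -0.8, 0.5]
gripper_width: 0.998
grasp_force: 0.0
```

>>> step_arm(
  increments=[
    [[1,0,0,-10,0,0,0],[1,0,0,-30,0,0,0],[1,0,0,-65,0,0,0],[1,0,0,-100,0,0,0],[1,0,0,-128,0,0,0],[1,0,0,-128,0,0,0],[1,0,0,-128,0,0,0]],
  ],
)

```text
t: 22.47
eef_pos: [0.4417, 0.3474, 0.1213]
tool_rot: [0.002, 0.079, 0.997, 0.002]
contact_force: [0.4, 0.2, 0.1]
gripper_width: 0.999
grasp_force: 0.0
```

```bash
python3 - <<'E'
from h import *
w=snap('wrist','w20'); S=snap('scene','s20'); st()
hsv=cv2.cvtColor(w['image'],cv2.COLOR_RGB2HSV); m=cv2.inRange(hsv,(4,130,110),(22,255,255));m[300:]=0
N,l,s,ce=cv2.connectedComponentsWithStats(m)
for k in range(1,N):
    if s[k,4]>8 and 200<ce[k][0]<360: print(ce[k].round(1),s[k],onz(w,*ce[k],.0625,True).round(4))
a=load('scene0')['image'][165:220,155:240].astype(int);print('diff',np.abs(a-S['image'][165:220,155:240]).mean((0,1)))
for d in((0,0),(1,0),(-1,0),(0,1),(0,-1)):
    print(d,np.abs(a-S['image'][165+d[1]:220+d[1],155+d[0]:240+d[0]]).mean().round(2),end=' ')
go([.51,.02,.16],down(79)); 
E
```

```text
{'t': 22.5667, 'eef_pos': [0.44, 0.346, 0.1185], 'tool_rot': [-0.0003, 0.0786, 0.9969, -0.0003], 'contact_force': [0.3493, 0.6538, -0.4604], 'gripper_width': 0.9975, 'grasp_force': 0.0}
[278.5 187.1] [255 185  47   4 115] [0.4207 0.3498 0.0625]
[241.2 203.3] [238 188   8  32 218] [0.4287 0.3198 0.0625]
[278.4 241.3] [257 240  43   3  98] [0.4639 0.3429 0.0625]
[278.1 265.4] [269 253  19  26 487] [0.4849 0.3392 0.0625]
diff [9.67572193 9.27850267 9.52278075]
(0, 0) 9.49 (1, 0) 13.31 (-1, 0) 13.36 (0, 1) 16.04 (0, -1) 15.24 shift [-120.2, -311.0, -41.4] turn [-0.04, -0.03, 1.99] t 22.57 dist 336.0 2.0
```

The rings and button are within 0.6 mm of where they were, so the reader is seated as before. Now the green key.

>>> step_arm(
  increments=[
    [[-1,-60,-120,-41,0,0,0],[-1,-120,-311,-41,0,0,2],[-1,-120,-311,-41,0,0,2],[-1,-120,-311,-41,0,0,2],[-1,-120,-311,-41,0,0,2],[-1,-120,-311,-41,0,0,2],[-1,-120,-311,-41,0,0,2],[-1,-120,-311,-41,0,0,2],[-1,-120,-311,-41,0,0,2],[-1,-120,-311,-41,0,0,2]],
  ],
)

```text
t: 23.4
eef_pos: [0.5097, 0.0168, 0.1588]
tool_rot: [-0.001, 0.099, 0.995, -0.001]
contact_force: [-0.7, 0.5, 0.2]
gripper_width: 0.002
grasp_force: 0.0
```

```bash
python3 - <<'E'
from h import *
st(); go([.383,-.3437,.12],down(78.5))
E
```

```text
{'t': 23.4, 'eef_pos': [0.5097, 0.0168, 0.1588], 'tool_rot': [-0.0009, 0.0992, 0.9951, -0.0008], 'contact_force': [-0.7115, 0.5014, 0.155], 'gripper_width': 0.0019, 'grasp_force': 0.0}
shift [53.0, -378.4, 39.6] turn [-0.1, -0.1, 0.11] t 23.4 dist 384.0 0.2
```

>>> step_arm(
  increments=[
    [[-1,53,-378,40,0,0,0],[-1,53,-378,40,0,0,0],[-1,53,-378,40,0,0,0],[-1,53,-378,40,0,0,0],[-1,53,-378,40,0,0,0],[-1,53,-378,40,0,0,0],[-1,53,-378,40,0,0,0],[-1,53,-378,40,0,0,0],[-1,53,-378,40,0,0,0],[-1,53,-378,40,0,0,0]],
  ],
)

```text
t: 24.23
eef_pos: [0.3827, -0.345, 0.1186]
tool_rot: [-0.001, 0.099, 0.995, -0.001]
contact_force: [-0.3, 0.0, 0.7]
gripper_width: 0.005
grasp_force: 0.0
```

>>> step_arm(
  increments=[
    [[-1,0,0,0,0,0,0],[-1,0,0,0,0,0,0],[-1,0,0,0,0,0,0],[-1,0,0,0,0,0,0]],
  ],
)

```text
t: 24.57
eef_pos: [0.3872, -0.3381, 0.1194]
tool_rot: [-0.0, 0.094, 0.996, 0.001]
contact_force: [-1.0, -0.5, 0.1]
gripper_width: -0.003
grasp_force: 0.0
```

```bash
python3 - <<'E'
from h import *
st(); go([.383,-.3437,.02],down(78.5))
E
```

```text
{'t': 24.5667, 'eef_pos': [0.3872, -0.3381, 0.1194], 'tool_rot': [-0.0002, 0.0942, 0.9956, 0.0006], 'contact_force': [-0.9916, -0.5232, 0.0623], 'gripper_width': -0.0027, 'grasp_force': 0.0}
shift [3.0, -6.4, 99.4] turn [0.07, -0.03, 0.69] t 24.57 dist 100.0 0.7
```

>>> step_arm(
  increments=[
    [[-1,0,-3,30,0,0,0.7],[-1,0,-3,60,0,0,0.7],[-1,0,-3,80,0,0,0.7],[-1,0,-3,88,0,0,0.7],[-1,0,-3,88,0,0,0.7],[-1,0,-3,88,0,0,0.7],[-1,0,-3,88,0,0,0.7],[-1,0,-3,88,0,0,0.7]],
  ],
)

```text
t: 25.23
eef_pos: [0.3866, -0.3439, 0.0332]
tool_rot: [0.001, 0.102, 0.995, -0.001]
contact_force: [0.0, 1.0, -0.3]
gripper_width: -0.001
grasp_force: 0.0
```

```bash
python3 - <<'E'
from h import *
st(); go([.383,-.3437,.008],down(78.5))
E
```

```text
{'t': 25.2333, 'eef_pos': [0.3866, -0.3439, 0.0332], 'tool_rot': [0.0012, 0.1019, 0.9948, -0.0005], 'contact_force': [0.0304, 1.0107, -0.3314], 'gripper_width': -0.0011, 'grasp_force': 0.0}
shift [3.6, -0.5, 25.2] turn [-0.05, 0.14, -0.2] t 25.23 dist 25.0 0.3
```

Shift 2 mm back and descend to just above contact, then press through.

>>> step_arm(
  increments=[
    [[-1,3,0,8,0,0,0],[-1,3,0,16,0,0,0],[-1,3,0,21,0,0,0],[-1,3,0,23,0,0,0],[-1,3,0,25,0,0,0],[-1,3,0,27,0,0,0],[-1,3,0,28,0,0,0],[-1,3,0,28,0,0,0]],
  ],
)

```text
t: 25.9
eef_pos: [0.382, -0.3424, 0.0036]
tool_rot: [-0.001, 0.102, 0.995, 0.0]
contact_force: [-3.0, 2.3, 4.3]
gripper_width: -0.001
grasp_force: 2.0
```

>>> step_arm(
  increments=[
    [[-1,0,0,1,0,0,0],[-1,0,0,2,0,0,0],[-1,0,0,2,0,0,0],[-1,0,0,2,0,0,0]],
  ],
)

```text
t: 26.23
eef_pos: [0.3823, -0.3426, 0.0025]
tool_rot: [-0.0, 0.102, 0.995, 0.0]
contact_force: [-4.1, 3.7, 12.7]
gripper_width: -0.002
grasp_force: 6.4
```

>>> step_arm(
  increments=[
    [[-1,0,0,1,0,0,0],[-1,0,0,1,0,0,0],[-1,0,0,1,0,0,0]],
  ],
)

```text
t: 26.48
eef_pos: [0.3823, -0.3426, 0.0023]
tool_rot: [0.0, 0.102, 0.995, 0.001]
contact_force: [-7.1, 6.4, 24.1]
gripper_width: -0.005
grasp_force: 11.9
```

>>> step_arm(
  increments=[
    [[-1,0,0,-6,0,0,0],[-1,0,0,-30,0,0,0],[-1,0,0,-70,0,0,0],[-1,0,0,-110,0,0,0],[-1,0,0,-150,0,0,0],[-1,0,0,-150,0,0,0],[-1,0,0,-150,0,0,0],[-1,0,0,-150,0,0,0],[-1,0,0,-150,0,0,0]],
  ],
)

```text
t: 27.23
eef_pos: [0.3819, -0.3421, 0.1495]
tool_rot: [-0.001, 0.102, 0.995, 0.0]
contact_force: [-0.6, 0.7, -0.3]
gripper_width: -0.001
grasp_force: 0.0
```

```bash
python3 - <<'E'
from h import *
S=snap('scene','s30');T=snap('top','t30');st();a=load('scene0')['image'].astype(int)
for n,b in(('terminal',(285,265,410,370)),('bead',(250,165,335,215)),('cup',(315,200,415,265)),('dock',(155,165,240,220)),('small',(200,225,300,275))):
    x0,y0,x1,y1=b;print(n,np.abs(a[y0:y1,x0:x1]-S['image'][y0:y1,x0:x1]).mean().round(2))
hsv=cv2.cvtColor(S['image'],cv2.COLOR_RGB2HSV);m=cv2.inRange(hsv,(45,120,80),(75,255,255))[295:340,310:345];N,l,s,ce=cv2.connectedComponentsWithStats(m);print(s[1:],ce[1:]+[310,295])
E
```

```text
{'t': 27.3333, 'eef_pos': [0.3818, -0.3422, 0.1494], 'tool_rot': [-0.0013, 0.1021, 0.9948, 0.0005], 'contact_force': [-0.7196, -0.273, -0.7979], 'gripper_width': 0.0033, 'grasp_force': 0.0}
terminal 11.41
bead 38.65
cup 33.38
dock 7.17
small 13.99
[[ 10  14  18  14 163]] [[328.42331288 315.59509202]]
```

```bash
python3 - <<'E'
from h import *
a=load('top0')['image'].astype(int);b=load('t30')['image'].astype(int)
for n,(x0,y0,x1,y1) in dict(bead=(195,118,280,192),cup=(303,122,390,198),dock=(140,195,200,290),small=(250,225,350,300)).items(): print(n,np.abs(a[y0:y1,x0:x1]-b[y0:y1,x0:x1]).mean().round(2))
print(bot.hand_in())
E
```

```text
bead 3.86
cup 4.11
dock 3.96
small 11.56
the job is handed in; nothing more can be done
None
```

I handed the job in at about 27 s of the 72 s allowed: yellow pressed fully, the bead board's code held in view at about 10 cm for over 2 s, the reader back in its dock within 0.6 mm of where it lay, and green pressed fully and released (no result came back, and the terminal's response to the scan was not checked).

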